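# Lift a loose drum load out of a wagon with sprung tongs

## Robot

A 6-joint arm with a two-finger parallel gripper is mounted at the origin on the work surface; the furniture and walls round the work are solid. World frame = base frame: x ahead of the robot, y to its left, z up, the work surface at z = 0. Lengths are in m, angles in degrees, forces in N, time in s.
With the tool pointing down it reaches from about 0.25 to 0.8 m from the base axis. Payload 3.9 kg.
Tool frame: the origin (TCP) lies between the finger pads; the fingertips stand 17 mm ahead of it and the grasp point (between the pads) lies 2 mm behind it (tcp_to_tips is the distance from the TCP to the fingertips, in m); z points along the fingers, y is the line along which they close (so a half turn about z gives the same grasp; the last joint's range is limited). The gripper opens to 85 mm and grips with 20 to 120 N. Pads are 22 mm wide; open, the fingers measure 114 mm over their backs; the gripper's body (76 mm by 85 mm) begins 54 mm behind the grasp point. The pads swing forward as they close: fully open they stand 13 mm farther back than shut.
Start: joints at [68.468, 14.897, -7.913, 67.191, 0, 90], TCP at [0.193, 0.488, 0.248] pointing down, gripper open.
Joint ranges: [-159.42, 159.42], [-47.68, 98.78], [-73.54, 78.23], [-108.79, 121.32], [-90, 84.71], [-180, 180]. Speed limits (degrees/s): [147.25, 147.25, 180, 180, 180, 180].

## Interface

Orientations are given as a 3x3 rotation matrix whose columns are the frame's x, y, z axes.
In Python, from rig import read_state, grab_frame, get_calibration, finish_job, tcp_to_tips gives the robot as it stands.
- The arm moves only by the tool advance, called after "Request:" as a command line: name --argument value ..., lists and objects as JSON in quotes. Schema: {"type":"object","properties":{"increments":{"type":"array","items":{"type":"object","properties":{"pos":{"type":"array","items":{"type":"number"},"minItems":3,"maxItems":3},"rotvec":{"type":"array","items":{"type":"number"},"minItems":3,"maxItems":3}},"additionalProperties":false},"minItems":1,"maxItems":20},"jaw":{"type":"number"},"clamp_n":{"type":"number"},"only":{"type":"string"},"quiet":{"type":"boolean"},"lines":{"type":"string"}},"required":["increments"],"additionalProperties":false}. increments is a list of rows, 1 to 20 of them, each an object with the fields pos (a list: dx, dy, dz in a scale on which 1.0 is 0.5 m), rotvec (a list: a rotation vector rx, ry, rz in a scale on which 1.0 is pi rad); a field left out counts as zero; each row is the pose to reach, as a shift and turn from the pose commanded when the call began, along the tool's axes at that moment; what a row does not reach only later rows make up. A row lasts 1/10 s, in which the tool goes at most 0.05 m and 8.59 degrees, less where a joint would pass 70% of its speed; a pose out of reach is approached as far as the arm can. jaw is the finger opening in m, set as the call begins (left out keeps the last). The fingers move at their own pace and stop on an object; clamp_n is the grip in N (left out, the last holds). Time passes only in rows, so rows that do not move let the fingers close. The tool returns the time, the measured TCP pose, the force, the opening and the grip force at its end. only (a regular expression) keeps the lines of the reply that match it, lines (a string "A,B") keeps lines A to B, and quiet returns only ok. No shift or turn number may pass 1 either way. Input that does not fit is refused with a message, and nothing moves.
- read_state(): the state, without advancing time (a new reading comes with each control period).
- grab_frame(name): name is "side" or "top" or "wrist"; returns the picture (420x560x3 uint8, red, green, blue); there is no depth.
- get_calibration(name): a dict with "camera_matrix" (3x3 intrinsics, pixels), "camera_from_world" (4x4, takes a point from world to camera coordinates). Camera axes: x right, y up, looking along -z (the intrinsics and any distortion apply to the point x, -y, -z); pixel columns grow to the right and rows downward; lengths in m; the calibration is good to about 2 mm. The wrist camera is an equidistant fisheye: a pixel r from the principal point sees the ray r / f radians off the axis. A picture is of the moment at which its call begins: read the wrist's pose just before it. get_calibration takes no time and is no camera call; for the wrist camera it gives the pose at the moment of the call.
- finish_job(): hands the job in; it is judged then, once.
The state is a dict: "time": time; "qpos": joint angles; "joint_vel": joint speeds; "joint_efforts": joint torques, N m; "tcp_pos": TCP position; "tcp_rot": TCP orientation; "wrist_force": force on the tool from outside, world axes, zero at the start; "torque": the same for the moment, N m; "opening": finger opening in m; "grip_force": force on a finger pad.
Only numpy, scipy, OpenCV 4.12 (cv2) and the standard library are available. Lean on these libraries where they do the work, as an engineer would, in place of code of your own. Each camera call takes 0.05 s, during which the arm holds its last target. There are 200 camera calls.

## Task

The little boarded cable drum has come unglued in the grey open goods wagon on the siding. Take the sprung tongs from the wooden tool block, close their jaws on the drum's two flat ends, and lift it until its underside is at least 6 cm above the top edge of the wagon, keeping it upright and above the wagon, so that I can dab glue under its skids. Touch the drum with the tongs only, leave the wagon upright on its rails and everything else where it is, and finish while still holding the drum up in the tongs: do not put it down or let go.

Things in the scene. Friction and masses are not known exactly. Their poses are not given: they have to be found in the camera images.
- tongs: Sprung steel tongs, 60 g, 104 mm tall, standing tips down in the tool block's slot. Origin midway between the tips, at the level of their lower ends; z up to the hinge, y the line along which arms and jaws move. Hinge pin at z = 99 mm (12 mm long in x, 9 mm thick), top at 104 mm. Two arms hang from it, 12 mm wide in x. They are squeezed with a gripper whose fingers close along y.
- tongs_grip (a point): Centre between the two ribbed black grips, on the tongs' centre line at z = 62 mm. The grips are 14 mm wide (x) and reach 12 mm up and down from here. Arms open, they flare: 33 mm over their outer faces at the top edge, 40 mm at the bottom edge. With the jaws 14 mm apart they are parallel, 27 mm over their outer faces. Fingers holding them wider than 38 mm drop the tongs.
- tongs_tips (a point): Midway between the lower ends of the jaws, about 61 mm below tongs_grip. Jaws are flat pads, 10 mm wide (x), 3 mm thick, 17 mm tall; open, they are 40 mm apart inside, 46 mm outside. 1 mm less over the grips is about 2 mm less between the jaws; their lower ends sink by nearly 2 mm as they close to 14 mm.
- tongs_left: The arm at the tongs' +y side; origin on the hinge. A spring always pushes the arms open against the gripper: about 4 N per finger at first, 7 N with the jaws 14 mm apart. Carry the tongs with the gripper at a set opening of 31 to 36 mm between its pads (jaws then stay 22 mm or more apart); squeeze with 20 N or more to grip with the jaws.
- tongs_right: The arm at the tongs' -y side; origin on the hinge. It moves as the mirror image of the left arm.
- stand: Fixed wooden tool block, 64 x 88 x 36 mm (x, y, z) on a 70 x 94 mm foot plate, origin at the centre of its underside. The slot for the tongs is centred at x = +4 mm, y = 0, is 14 mm wide (x), 52 mm long (y) and 26 mm deep from the top. Four drill shanks stand 10 mm out of the block's top in a row at x = -23 mm.
- wagon: Grey open goods wagon holding the drum, 31 x 100 x 30 mm, long along y, 100 g, loose on the siding that runs along world y at x = 0.61 m; the rails guide it sideways, it can slide along them. Origin at the centre of its underside (bottom of the wheels). The load space is 26 mm (x) by 74 mm (y), its floor at z = 17 mm and the top edge of its 2 mm walls at z = 30 mm.
- drum: Small wooden cable drum, boarded over, on two skids, lying in the open wagon, about 12 g: 19 mm diameter, 14 mm long along its axis, 21 mm tall. Origin at the centre of its underside (bottom of the skids, on the wagon's floor), z up; y is the drum's axis, about along the wagon; the axis is at z = 11.5 mm. Its flat round ends are at y = +7 and -7 mm.
- coal_wagon: Bystander: brown wagon full of coal, 31 x 100 x 30 mm, on the same siding; origin at the centre of the underside, long along y
- flux_tin: Bystander: round tin, 48 mm diameter, 21 mm tall; origin at the centre of the underside
- tape_roll: Bystander: roll of masking tape lying flat, 60 mm diameter, 18 mm tall; origin at the centre of the underside
- pliers: Bystander: long-nose pliers lying flat, 50 x 133 x 11 mm; origin at the centre of the underside, long along y
- paint_grey: Bystander: paint pot, 31 mm diameter, 30 mm tall; origin at the centre of the underside
- track_rubber: Bystander: track cleaning rubber block, 26 x 55 x 18 mm; origin at the centre of the underside
There are look-alikes about, which are no part of the job. There is more than one size of the tongs; the job needs the largest. What is shaped like the wagon but purple is not meant.

How it is judged:
By the outcome, as a careful person would: the job done as asked, in the order asked, and still so for the second after the job is handed in, while the arm keeps its last pose, push and grip.
It also fails if it takes over 42 s, if anything falls off the work surface, if the arm or the gripper's body presses on something with over 40 N, if the wrist force passes 120 N, or if a joint passes its speed limit or range.

## Working session

There is one attempt and no reset: what is moved stays moved. The work goes in short steps, Python scripts to look and compute and a tool call to move; the robot and the scene stay as the last step left them, time stands still between calls to the robot, and variables do not carry over. Pictures are saved under pics/ and viewed, at most 10 in all, crops included, and the job is handed in when it is done.

```bash
ls; mkdir -p pics
```

Run:
```python
from rig import *
import cv2,numpy as np
a=[]
for n in("side","top"):
    c=get_calibration(n);print(n,{k:np.round(np.array(v),4).tolist() if not isinstance(v,str) else v for k,v in c.items()})
    f=grab_frame(n);cv2.imwrite(f"pics/{n}0.png",f[:,:,::-1])
print(get_calibration("wrist"));s=read_state();print(s["time"],s["tcp_rot"],s["opening"],tcp_to_tips)
```

```text
pics
side {'camera_matrix': [[546.8639, 0.0, 270.0715], [0.0, 546.8639, 205.8988], [0.0, 0.0, 1.0]], 'camera_from_world': [[-0.9606, -0.2778, 0.0137, 0.5123], [0.1897, -0.6184, 0.7627, -0.1573], [-0.2034, 0.7352, 0.6466, -1.026], [0.0, 0.0, 0.0, 1.0]]}
top {'camera_matrix': [[415.0106, 0.0, 278.5189], [0.0, 415.0106, 208.7013], [0.0, 0.0, 1.0]], 'camera_from_world': [[0.0138, -0.9995, 0.0301, -0.0202], [0.9897, 0.0179, 0.1419, -0.5483], [-0.1423, 0.0279, 0.9894, -0.8611], [0.0, 0.0, 0.0, 1.0]]}
{'camera_matrix': array([[325.1922621 ,   0.        , 276.25405704],
       [  0.        , 325.1922621 , 210.13420053],
       [  0.        ,   0.        ,   1.        ]]), 'camera_from_world': array([[ 0.36692985,  0.93024659, -0.00194226, -0.52399668],
       [-0.89482545,  0.35238599, -0.27406483,  0.03578354],
       [-0.25426345,  0.10230055,  0.96170926, -0.37821865],
       [ 0.        ,  0.        ,  0.        ,  1.        ]])}
0.1 [[-9.30214007e-01  3.67017051e-01 -6.21380299e-04]
 [ 3.67017576e-01  9.30212559e-01 -1.64126286e-03]
 [-2.43556941e-05 -1.75478319e-03 -9.99998460e-01]] 0.08560166579114874 0.017
```

View pics/top0.png

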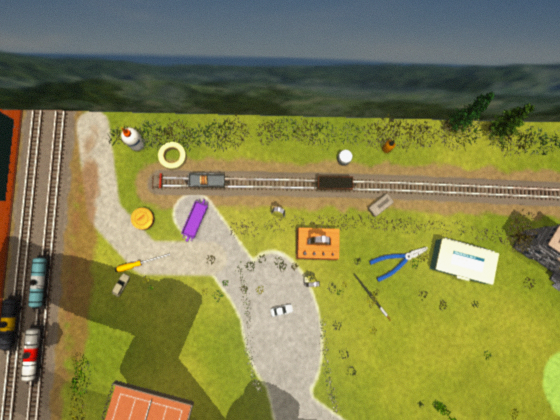

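View pics/side0.png

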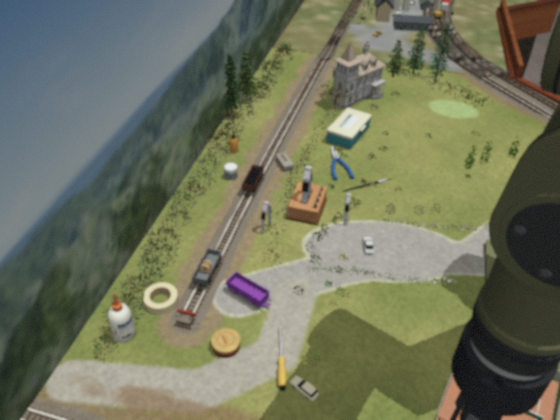

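Top view: the stand is at about (318,243) with tongs in it, and two more tongs stand at (278,209) and (311,282). The grey wagon with the brown drum is at (207,180); the purple one at (195,220) is a look-alike, and the coal wagon is at (335,183). The same tongs in the side view are at (307,180) in the block, (266,215) and (347,207). Those in the block look largest, so I'll confirm in a crop.

Create h.py:
```python
import numpy as np,cv2
from rig import *
def ray(n,uv,c=None):
    c=c or get_calibration(n);K=np.array(c["camera_matrix"]);T=np.array(c["camera_from_world"])
    x=(uv[0]-K[0,2])/K[0,0];y=(uv[1]-K[1,2])/K[1,1]
    if n=="wrist":
        r=np.hypot(x,y);k=np.sin(r)/max(r,1e-9);d=np.array([x*k,-y*k,-np.cos(r)])
    else: d=np.array([x,-y,-1.])
    return -T[:3,:3].T@T[:3,3],T[:3,:3].T@d
def plane(n,uv,z,c=None):
    o,d=ray(n,uv,c);return o+d*(z-o[2])/d[2]
def tri(rays):
    A=0;b=0
    for o,d in rays:
        d=d/np.linalg.norm(d);P=np.eye(3)-np.outer(d,d);A=A+P;b=b+P@o
    p=np.linalg.solve(A,b);return p,[np.linalg.norm(np.cross(p-o,d/np.linalg.norm(d))) for o,d in rays]
def proj(n,p,c=None):
    c=c or get_calibration(n);K=np.array(c["camera_matrix"]);T=np.array(c["camera_from_world"])
    q=T[:3,:3]@np.array(p)+T[:3,3];v=np.array([q[0],-q[1],-q[2]])
    if n=="wrist":
        r=np.hypot(v[0],v[1]);k=np.arctan2(r,v[2])/max(r,1e-9);return K[0,2]+K[0,0]*v[0]*k,K[1,2]+K[1,1]*v[1]*k
    return K[0,2]+K[0,0]*v[0]/v[2],K[1,2]+K[1,1]*v[1]/v[2]
```

Run:
```python
from h import *
a=cv2.imread("pics/side0.png");b=cv2.imread("pics/top0.png")
r=lambda i,x,y,w,h,s:cv2.resize(i[y:y+h,x:x+w],None,fx=s,fy=s,interpolation=cv2.INTER_CUBIC)
A=r(a,250,150,110,98,3.6);A=A[:350,:396]
B=r(b,265,195,80,95,3.6)[:350,:288]
C=r(a,180,240,70,50,4);D=r(b,180,165,60,32,5)
out=np.zeros((600,800,3),np.uint8)
for im,x,y in((A,0,0),(B,400,0),(C,0,360),(D,300,360)): out[y:y+im.shape[0],x:x+im.shape[1]]=im
cv2.imwrite("pics/crop1.png",out)
print(plane("top",(318,243),.036),plane("top",(207,180),.03))
```

```text
[ 0.47575886 -0.09783236  0.036     ] [0.61089642 0.14678649 0.03      ]
```

View pics/crop1.png

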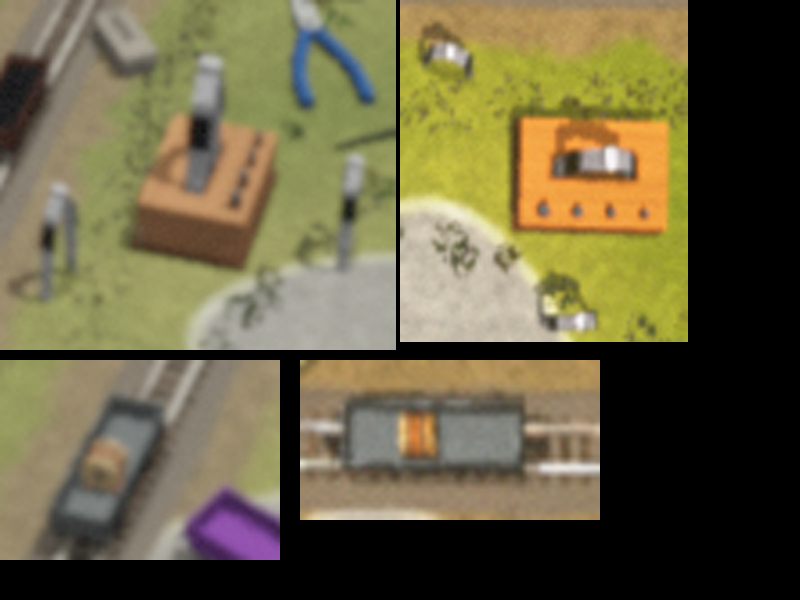

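The crop confirms it: the tongs in the block's slot are the full-size ones, and the two standing on the grass are smaller. The drum sits in the grey wagon slightly to its +y side. Next I'll measure the stand and the wagon.

Create m.py:
```python
from h import *
b=cv2.imread("pics/top0.png");hsv=cv2.cvtColor(b,cv2.COLOR_BGR2HSV)
m=cv2.inRange(hsv,(5,150,150),(16,255,255));m[:,:285]=0;m[:,350:]=0;m[:215]=0;m[275:]=0
m=cv2.morphologyEx(m,cv2.MORPH_CLOSE,np.ones((9,9)))
r=cv2.minAreaRect(max(cv2.findContours(m,0,2)[0],key=cv2.contourArea));bx=cv2.boxPoints(r);print("stand px",r)
P=np.array([plane("top",p,.036) for p in bx]);print(P.round(4),P.mean(0))
e=[P[(i+1)%4]-P[i] for i in range(2)];print([np.linalg.norm(v) for v in e],[np.degrees(np.arctan2(v[1],v[0])) for v in e])
print("drum top",plane("top",(203.6,180.2),.038))
print("wagon ends",plane("top",(180+45/5,180),.03),plane("top",(180+224/5,181),.03))
print("hinge tri",tri([ray("top",(265+.5*(585+632)/3.6-400/3.6,195+160/3.6)),ray("side",(250+208/3.6,150+60/3.6))]))
```

```bash
python3 m.py
```

```text
stand px ((317.7863464355469, 243.40953063964844), (40.57746887207031, 30.34981346130371), 1.9091525077819824)
[[ 0.4431 -0.0527  0.036 ]
 [ 0.5085 -0.0544  0.036 ]
 [ 0.507  -0.1427  0.036 ]
 [ 0.4415 -0.14    0.036 ]] [ 0.47503902 -0.0974302   0.036     ]
[np.float64(0.06535493487312799), np.float64(0.08829880703199491)] [np.float64(-1.4979484963163034), np.float64(-90.95532961551557)]
drum top [0.60860858 0.15297142 0.038     ]
wagon ends [0.6100981  0.18619227 0.03      ] [0.60943886 0.10764331 0.03      ]
hinge tri (array([ 0.48034098, -0.09768408,  0.11286196]), [np.float64(0.002195387086112294), np.float64(0.0021953870861122675)])
```

Add to h.py:
```python
from scipy.spatial.transform import Rotation as Rn
def delta(p,yaw=None,v=True):
    s=read_state();R=np.array(s["tcp_rot"]);d=R.T@(np.array(p)-s["tcp_pos"])
    w=None
    if yaw is not None:
        a=np.radians(yaw);y=np.array([np.cos(a),np.sin(a),0]);z=np.array([0,0,-1.]);G=np.c_[np.cross(y,z),y,z]
        w=Rn.from_matrix(R.T@G).as_rotvec(degrees=True)
    print("t",round(s["time"],2),"tcp",np.round(s["tcp_pos"],4),"open",round(s["opening"],4),"delta",d.round(4),"rot",None if w is None else w.round(2))
```

```bash
python3 -c "
from h import *
delta((.479,-.0975,.21),88.8)"
```

```text
t 0.1 tcp [0.1925 0.4878 0.2475] open 0.0856 delta [-0.4813 -0.4393  0.0383] rot [-1.000e-01 -2.000e-02 -2.033e+01]
```

Units first: shifts go in shares of 0.5 m and turns go in shares of pi rad. So -0.481 m is -0.962, -0.439 m is -0.878, -20.3 degrees is -0.1128.

Request:
advance --increments '[{"pos":[-0.962, -0.878, 0.076], "rotvec":[-0.0006, 0, -0.1128]}, {"pos":[-0.962, -0.878, 0.076], "rotvec":[-0.0006, 0, -0.1128]}, {"pos":[-0.962, -0.878, 0.076], "rotvec":[-0.0006, 0, -0.1128]}, {"pos":[-0.962, -0.878, 0.076], "rotvec":[-0.0006, 0, -0.1128]}, {"pos":[-0.962, -0.878, 0.076], "rotvec":[-0.0006, 0, -0.1128]}, {"pos":[-0.962, -0.878, 0.076], "rotvec":[-0.0006, 0, -0.1128]}, {"pos":[-0.962, -0.878, 0.076], "rotvec":[-0.0006, 0, -0.1128]}, {"pos":[-0.962, -0.878, 0.076], "rotvec":[-0.0006, 0, -0.1128]}, {"pos":[-0.962, -0.878, 0.076], "rotvec":[-0.0006, 0, -0.1128]}, {"pos":[-0.962, -0.878, 0.076], "rotvec":[-0.0006, 0, -0.1128]}, {"pos":[-0.962, -0.878, 0.076], "rotvec":[-0.0006, 0, -0.1128]}, {"pos":[-0.962, -0.878, 0.076], "rotvec":[-0.0006, 0, -0.1128]}, {"pos":[-0.962, -0.878, 0.076], "rotvec":[-0.0006, 0, -0.1128]}, {"pos":[-0.962, -0.878, 0.076], "rotvec":[-0.0006, 0, -0.1128]}, {"pos":[-0.962, -0.878, 0.076], "rotvec":[-0.0006, 0, -0.1128]}, {"pos":[-0.962, -0.878, 0.076], "rotvec":[-0.0006, 0, -0.1128]}, {"pos":[-0.962, -0.878, 0.076], "rotvec":[-0.0006, 0, -0.1128]}, {"pos":[-0.962, -0.878, 0.076], "rotvec":[-0.0006, 0, -0.1128]}]'

```text
time: 1.9
tcp_pos: [0.4784, -0.0952, 0.2105]
tcp_rot: [[-1.0, 0.019, 0.0], [0.019, 1.0, 0.002], [-0.0, 0.002, -1.0]]
wrist_force: [-0.9, -0.3, -0.0]
opening: 0.0857
grip_force: 0.0
```

Run:
```python
from h import *
delta((.479,-.0975,.21),88.8)
c=get_calibration("wrist");np.savez("pics/w1.npz",**c);f=grab_frame("wrist")[:,:,::-1];cv2.imwrite("pics/w1.png",f)
for p in((.479,-.0975,.114),(.475,-.0975,.036)):print(proj("wrist",p,c))
```

```text
t 1.9 tcp [ 0.4784 -0.0952  0.2105] open 0.0857 delta [-0.0006 -0.0023  0.0005] rot [0.11 0.01 0.09]
(np.float64(272.81264234784265), np.float64(219.24281553568454))
(np.float64(273.4185659930054), np.float64(190.26062090996777))
```

View pics/w1.png

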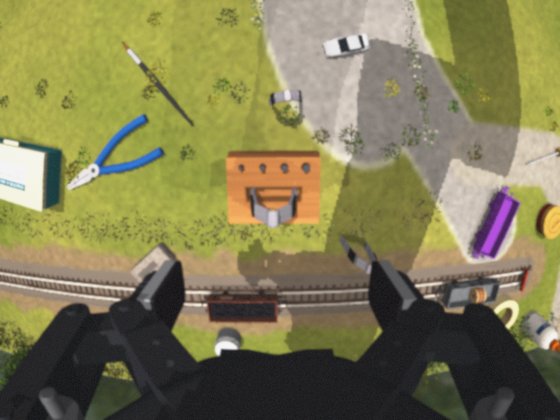

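The wrist view shows the block at (228–320, 152–223), the tongs' hinge at about (273,217), and the drum and wagon at (470,293). The predicted hinge pixel (273,219) agrees. I'll refine it numerically.

Run:
```python
from h import *
c=dict(np.load("pics/w1.npz"));b=cv2.imread("pics/w1.png");hsv=cv2.cvtColor(b,cv2.COLOR_BGR2HSV)
m=cv2.inRange(hsv,(3,120,110),(18,255,255));m[:,:210]=0;m[:,335:]=0;m[:140]=0;m[235:]=0
m=cv2.morphologyEx(m,cv2.MORPH_OPEN,np.ones((3,3)));m=cv2.morphologyEx(m,cv2.MORPH_CLOSE,np.ones((11,11)))
k=max(cv2.findContours(m,0,2)[0],key=cv2.contourArea)
# rectified: cast contour to plane of block top
P=np.array([plane("wrist",p[0]+0.0,.036,c)[:2] for p in k],np.float32)
r=cv2.minAreaRect(P*1000);print("block top",r)
g=b[195:230,240:306];s=cv2.inRange(cv2.cvtColor(g,cv2.COLOR_BGR2HSV),(0,0,60),(179,70,255))
ys,xs=np.nonzero(s);print("steel x",xs.min()+240,xs.max()+240,"y",ys.min()+195,ys.max()+195)
print("hinge",plane("wrist",(273,216),.112,c))
for z,u,v in((.0,249,200),(0,297,200)):print(plane("wrist",(u,v),.085,c))
cv2.imwrite("pics/w1c.png",cv2.resize(b[140:240,215:335],None,fx=6,fy=6,interpolation=cv2.INTER_CUBIC))
```

```text
block top ((472.5335693359375, -97.67373657226562), (87.79175567626953, 69.53961944580078), 89.44950866699219)
steel x 251 296 y 195 227
hinge [ 0.47719122 -0.09734181  0.112     ]
[ 0.47174134 -0.11654478  0.085     ]
[ 0.47250034 -0.07836462  0.085     ]
```

View pics/w1c.png

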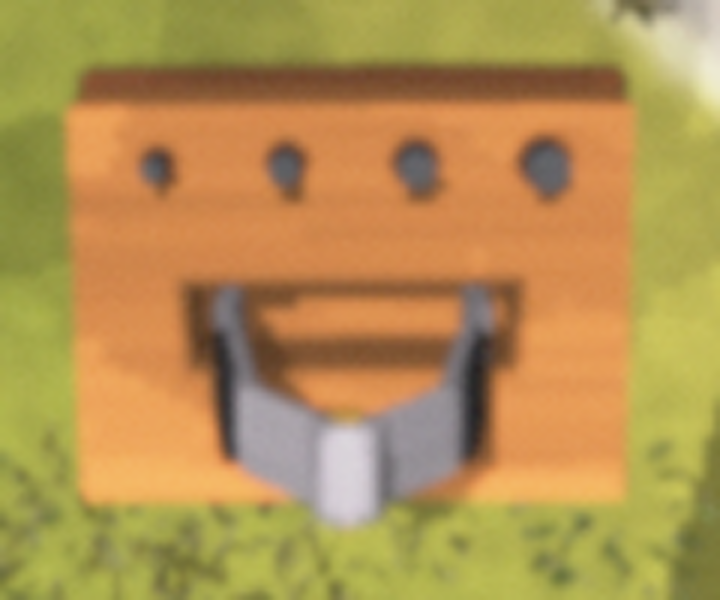

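The crop shows the block-top corners at about (72,103), (632,100), (625,498) and (82,498), with the hinge top at (348,474). The tongs sit centred and square in the slot. I'll compute the grasp point.

Run:
```python
from h import *
c=dict(np.load("pics/w1.npz"))
f=lambda u,v,z:plane("wrist",(215+u/6-.4,140+v/6-.4),z,c).round(4)
C=np.array([f(72,103,.036),f(632,100,.036),f(625,498,.036),f(82,498,.036)]);print(C,C.mean(0))
e=C[1]-C[0];e2=C[2]-C[3];print(np.degrees(np.arctan2(e[1],e[0])),np.degrees(np.arctan2(e2[1],e2[0])))
print("hinge",f(348,474,.113),"slot",(f(190,287,.036)+f(520,284,.036))/2)
delta((.478,-.0975,.071),88.8)
```

```text
[[ 0.442  -0.1404  0.036 ]
 [ 0.4433 -0.0537  0.036 ]
 [ 0.508  -0.054   0.036 ]
 [ 0.5062 -0.1423  0.036 ]] [ 0.474875 -0.0976    0.036   ]
89.14095810754225 88.83218435880859
hinge [ 0.4788 -0.0977  0.113 ] slot [ 0.472  -0.0971  0.036 ]
t 1.95 tcp [ 0.4786 -0.0953  0.2106] open 0.0852 delta [ 0.0006 -0.0024  0.1396] rot [0.1  0.03 0.09]
```

Scaled: 0.09 m is 0.18, 0.05 m is 0.1, 0.1 degrees is 0.0006.

Request:
advance --increments '[{"pos":[0, -0.0048, 0.1], "rotvec":[0.0006, 0, 0.0006]}, {"pos":[0, -0.0048, 0.18], "rotvec":[0.0006, 0, 0.0006]}, {"pos":[0, -0.0048, 0.18], "rotvec":[0.0006, 0, 0.0006]}, {"pos":[0, -0.0048, 0.18], "rotvec":[0.0006, 0, 0.0006]}]' --jaw 0.07 --clamp_n 20

```text
time: 2.35
tcp_pos: [0.4784, -0.0982, 0.1206]
tcp_rot: [[-1.0, 0.022, -0.001], [0.022, 1.0, 0.0], [0.001, 0.0, -1.0]]
wrist_force: [0.8, 0.1, 0.7]
opening: 0.0697
grip_force: 0.0
```

Run:
```python
from h import *
delta((.4789,-.0977,.070),89)
```

```text
t 2.35 tcp [ 0.4784 -0.0982  0.1206] open 0.0697 delta [-0.0005  0.0005  0.0506] rot [ 0.01 -0.07 -0.28]
```

Scaled: 0.0505 m is 0.101, 0.03 m is 0.06, -0.3 degrees is -0.0017.

Request:
advance --increments '[{"pos":[-0.001, 0.001, 0.06], "rotvec":[0, 0, -0.0017]}, {"pos":[-0.001, 0.001, 0.101], "rotvec":[0, 0, -0.0017]}, {"pos":[-0.001, 0.001, 0.101], "rotvec":[0, 0, -0.0017]}, {"pos":[-0.001, 0.001, 0.101], "rotvec":[0, 0, -0.0017]}]' --jaw 0.06 --clamp_n 20

```text
time: 2.75
tcp_pos: [0.4811, -0.0985, 0.0718]
tcp_rot: [[-1.0, 0.018, 0.003], [0.018, 1.0, -0.001], [-0.003, -0.001, -1.0]]
wrist_force: [0.4, -0.3, 0.4]
opening: 0.0598
grip_force: 0.0
```

Request:
advance --increments '[{}, {}, {}, {}, {}, {}, {}, {}]' --jaw 0.033 --clamp_n 30

```text
time: 3.55
tcp_pos: [0.4817, -0.0988, 0.0722]
tcp_rot: [[-1.0, 0.018, 0.005], [0.018, 1.0, -0.001], [-0.005, -0.001, -1.0]]
wrist_force: [-0.3, 0.4, 6.6]
opening: 0.0332
grip_force: 6.8
```

Scaled: -0.09 m is -0.18, -0.06 m is -0.12.

Request:
advance --increments '[{"pos":[0, 0, -0.02]}, {"pos":[0, 0, -0.06]}, {"pos":[0, 0, -0.12]}, {"pos":[0, 0, -0.18]}, {"pos":[0, 0, -0.18]}, {"pos":[0, 0, -0.18]}, {"pos":[0, 0, -0.18]}]'

```text
time: 4.25
tcp_pos: [0.4787, -0.0981, 0.1593]
tcp_rot: [[-1.0, 0.018, -0.001], [0.018, 1.0, 0.0], [0.001, 0.0, -1.0]]
wrist_force: [0.1, -0.5, -0.4]
opening: 0.033
grip_force: 4.8
```

Run:
```python
from h import *
c=get_calibration("wrist");np.savez("pics/w2.npz",**c)
delta((.6095,.153,.16),89)
w=grab_frame("wrist")[:,:,::-1];s=grab_frame("side")[:,:,::-1]
cv2.imwrite("pics/w2.png",w);cv2.imwrite("pics/s2.png",s)
p=[int(v) for v in proj("side",read_state()["tcp_pos"])];print(p)
o=np.zeros((420,760,3),np.uint8);o[:,:400]=w[:,100:500]
k=cv2.resize(s[max(0,p[1]-60):p[1]+80,p[0]-60:p[0]+60],None,fx=3,fy=3);o[:k.shape[0],400:]=k[:420,:360];cv2.imwrite("pics/v2.png",o)
```

```text
t 4.25 tcp [ 0.4787 -0.0981  0.1593] open 0.033 delta [-0.1263  0.2535 -0.0008] rot [ 0.01 -0.06 -0.03]
[311, 148]
```

View pics/v2.png

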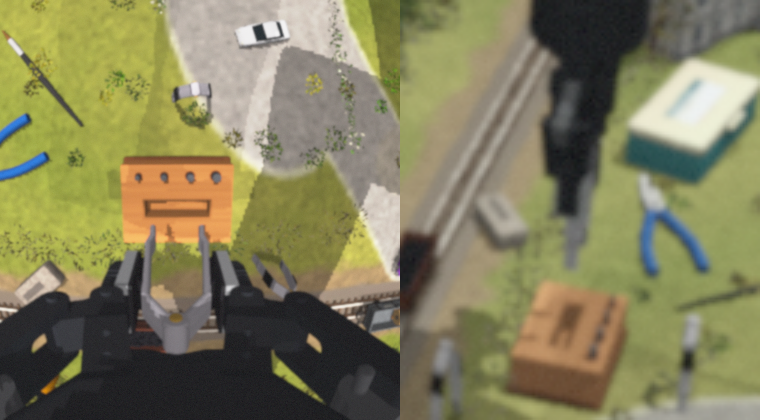

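The tongs are held upright: in the wrist picture the jaws end at about (253–303, 228), and in the side picture they hang clear of the block. Now to a point above the drum.

Scaled: 0.2535 m is 0.507, -0.126 m is -0.252, -1 degrees is -0.0056.

Request:
advance --increments '[{"pos":[-0.04, 0.08, 0]}, {"pos":[-0.252, 0.507, 0], "rotvec":[0, 0, -0.0056]}, {"pos":[-0.252, 0.507, 0], "rotvec":[0, 0, -0.0056]}, {"pos":[-0.252, 0.507, 0], "rotvec":[0, 0, -0.0056]}, {"pos":[-0.252, 0.507, 0], "rotvec":[0, 0, -0.0056]}, {"pos":[-0.252, 0.507, 0], "rotvec":[0, 0, -0.0056]}, {"pos":[-0.252, 0.507, 0], "rotvec":[0, 0, -0.0056]}, {"pos":[-0.252, 0.507, 0], "rotvec":[0, 0, -0.0056]}, {"pos":[-0.252, 0.507, 0], "rotvec":[0, 0, -0.0056]}, {"pos":[-0.252, 0.507, 0], "rotvec":[0, 0, -0.0056]}, {"pos":[-0.252, 0.507, 0], "rotvec":[0, 0, -0.0056]}, {"pos":[-0.252, 0.507, 0], "rotvec":[0, 0, -0.0056]}]'

```text
time: 5.55
tcp_pos: [0.6098, 0.152, 0.1601]
tcp_rot: [[-1.0, 0.002, 0.0], [0.002, 1.0, -0.0], [-0.0, -0.0, -1.0]]
wrist_force: [0.0, -0.2, 0.1]
opening: 0.0328
grip_force: 4.8
```

Run:
```python
from h import *
c=get_calibration("wrist");np.savez("pics/w3.npz",**c)
delta((.6095,.153,.16),90)
w=grab_frame("wrist")[:,:,::-1];s=grab_frame("side")[:,:,::-1];t=grab_frame("top")[:,:,::-1]
cv2.imwrite("pics/w3.png",w);cv2.imwrite("pics/s3.png",s);cv2.imwrite("pics/t3.png",t)
print(proj("wrist",(.6095,.153,.038),c))
r=lambda i,x,y,w,h,f:cv2.resize(i[y:y+h,x:x+w],None,fx=f,fy=f,interpolation=cv2.INTER_CUBIC)
o=np.zeros((600,800,3),np.uint8);o[:,:480]=r(w,200,150,160,200,3);o[:,480:]=r(s,170,180,80,150,4)
cv2.imwrite("pics/v3.png",o)
```

```text
t 5.55 tcp [0.6098 0.152  0.1601] open 0.0328 delta [0.0003 0.001  0.0001] rot [-0.    0.02 -0.1 ]
(np.float64(277.60611035870784), np.float64(208.317342376551))
```

View pics/v3.png

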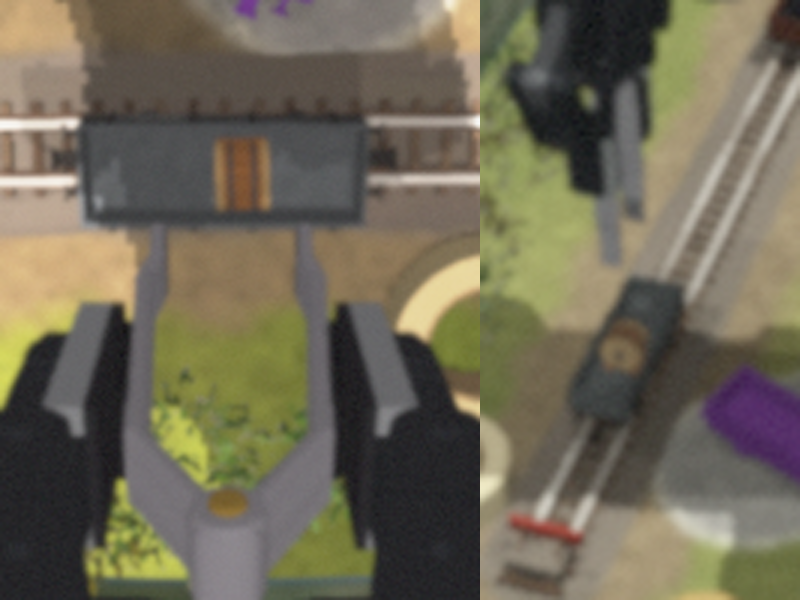

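The enlarged view shows the drum at crop (215–271, 137–212) in the wagon with its axis along y, and the jaws ending at crop x 150–168 and 294–312, y about 226. In the side view the jaw ends are at crop (611,262) and (634,217). I'll triangulate the tips and the drum.

Run:
```python
from h import *
c=dict(np.load("pics/w3.npz"))
W=lambda u,v:(200+u/3-.33,150+v/3-.33);S=lambda u,v:(170+(u-480)/4-.4,180+v/4-.4)
A=tri([ray("wrist",W(303,227),c),ray("side",S(611,262))]);B=tri([ray("wrist",W(159,227),c),ray("side",S(634,217))])
print("tip +y",A,"tip -y",B,(A[0]+B[0])/2)
for z in(.097,.099,.101):print(z,plane("wrist",W(303,227),z,c),plane("wrist",W(159,227),z,c))
w=cv2.imread("pics/w3.png");h=cv2.cvtColor(w,cv2.COLOR_BGR2HSV);m=cv2.inRange(h,(3,90,70),(25,255,255));m[:190]=0;m[222:]=0;m[:,:262]=0;m[:,300:]=0
k=max(cv2.findContours(m,0,2)[0],key=cv2.contourArea);print(cv2.boundingRect(k))
P=np.array([plane("wrist",p[0],.033,c)[:2] for p in k],np.float32);print("drum",cv2.minAreaRect(P*1000),P.min(0),P.max(0))
m2=cv2.inRange(h,(5,60,120),(25,170,255))
x0,x1=W(215,0)[0],W(271,0)[0]
for z in(.0285,.038):print(z,plane("wrist",W(215,175),z,c),plane("wrist",W(271,175),z,c))
print("x",plane("wrist",W(243,137),.0285,c)[0],plane("wrist",W(243,212),.0285,c)[0])
Q=[plane("wrist",W(*p),.03,c) for p in((80,120),(365,120),(364,222),(86,222))];print("wagon",np.round(Q,4),np.mean(Q,0))
print("drum near face side-view y", plane("side",S(622,350),.0285))
```

```text
tip +y (array([0.60703052, 0.16717276, 0.09868805]), [np.float64(0.0035801645381067096), np.float64(0.0035801645381066762)]) tip -y (array([0.60701807, 0.13807657, 0.09960595]), [np.float64(0.003915778099122147), np.float64(0.003915778099122316)]) [0.60702429 0.15262467 0.099147  ]
0.097 [0.60383853 0.16687374 0.097     ] [0.60378818 0.13754306 0.097     ]
0.099 [0.6031648  0.16671656 0.099     ] [0.60311499 0.13769783 0.099     ]
0.101 [0.60249108 0.16655939 0.101     ] [0.6024418  0.13785261 0.101     ]
(272, 196, 18, 24)
drum ((610.3135986328125, 155.38417053222656), (13.791650772094727, 19.20823097229004), 89.92256927490234) [0.6007013  0.14848113] [0.6199259  0.16226818]
0.0285 [0.61187787 0.14790069 0.0285    ] [0.61190269 0.16319342 0.0285    ]
0.038 [0.60923445 0.14805602 0.038     ] [0.60925835 0.16278245 0.038     ]
x 0.6012334987426654 0.6224918156274498
wagon [[0.596  0.1116 0.03  ]
 [0.5962 0.1884 0.03  ]
 [0.625  0.1891 0.03  ]
 [0.6249 0.112  0.03  ]] [0.61052456 0.15027126 0.03      ]
drum near face side-view y [0.61532209 0.15397035 0.0285    ]
```

Scaled: 0.045 m is 0.09, 0.02 m is 0.04.

Request:
advance --increments '[{"pos":[-0.004, 0.006, 0.04]}, {"pos":[-0.004, 0.006, 0.09]}, {"pos":[-0.004, 0.006, 0.09]}, {"pos":[-0.004, 0.006, 0.09]}, {"pos":[-0.004, 0.006, 0.09]}]'

```text
time: 6.2
tcp_pos: [0.6129, 0.156, 0.1161]
tcp_rot: [[-1.0, 0.001, 0.002], [0.001, 1.0, 0.0], [-0.002, 0.0, -1.0]]
wrist_force: [-0.0, 0.7, -1.6]
opening: 0.0332
grip_force: 4.8
```

Run:
```python
from h import *
c=get_calibration("wrist");np.savez("pics/w4.npz",**c)
delta((.6118,.155,.0842),90)
w=grab_frame("wrist")[:,:,::-1];s=grab_frame("side")[:,:,::-1]
cv2.imwrite("pics/w4.png",w);cv2.imwrite("pics/s4.png",s)
r=lambda i,x,y,w,h,f:cv2.resize(i[y:y+h,x:x+w],None,fx=f,fy=f,interpolation=cv2.INTER_CUBIC)
o=np.zeros((600,800,3),np.uint8);o[:,:480]=r(w,200,150,160,200,3);o[:,480:]=r(s,170,180,80,150,4)
cv2.imwrite("pics/v4.png",o)
```

```text
t 6.2 tcp [0.6129 0.156  0.1161] open 0.0332 delta [ 0.0012 -0.0011  0.0319] rot [ 0.02  0.13 -0.04]
```

View pics/v4.png

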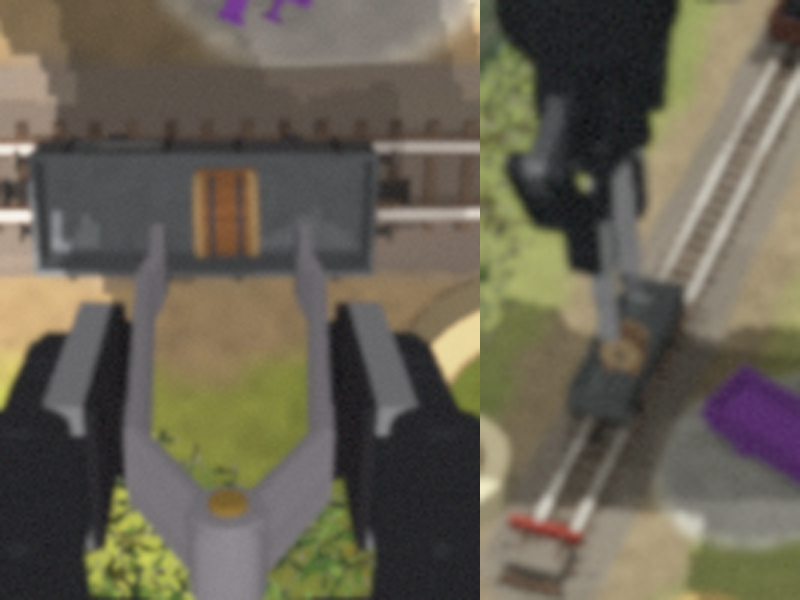

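The drum is at crop (192–260, 168–258) and the jaws' lower ends are at x about 159 and 303, y about 226. So the drum lies between the jaws, and I'll check the remaining offset.

Run:
```python
from h import *
c=dict(np.load("pics/w4.npz"))
W=lambda u,v:(200+u/3-.33,150+v/3-.33);S=lambda u,v:(170+(u-480)/4-.4,180+v/4-.4)
a=[plane("wrist",W(x,226),.054,c) for x in(159,303)];print(np.mean(a,0),a[1]-a[0])
d=[plane("wrist",W(*p),.036,c) for p in((193,213),(260,213))];print("drum",np.mean(d,0),d[1]-d[0])
L=[plane("wrist",W(*p),.036,c) for p in((192,172),(197,252),(257,172),(260,252))];print(np.degrees(np.arctan2((L[1]-L[0])[1],(L[1]-L[0])[0])),np.degrees(np.arctan2((L[3]-L[2])[1],(L[3]-L[2])[0])))
q=[plane("wrist",W(*p),.030,c) for p in((34,145),(374,145),(374,272),(38,272))];print("wagon",np.mean(q,0),np.round(q,4))
dx=[plane("wrist",W(226,v),.0285,c)[0] for v in(168,258)];print("drum x",dx)
```

```text
[0.60642408 0.15630497 0.054     ] [1.92967072e-05 2.91697187e-02 0.00000000e+00]
drum [0.60945485 0.15533609 0.036     ] [7.99147468e-06 1.47946172e-02 0.00000000e+00]
2.7658261777617916 2.515181822310703
wagon [0.61069713 0.15026165 0.03      ] [[0.5953 0.1119 0.03  ]
 [0.5954 0.1884 0.03  ]
 [0.626  0.1897 0.03  ]
 [0.626  0.111  0.03  ]]
drum x [np.float64(0.6012025622429413), np.float64(0.6228644436059004)]
```

Scaled: 0.031 m is 0.062, -0.0005 m is -0.001, -2 degrees is -0.0111.

Request:
advance --increments '[{"pos":[0, -0.001, 0.02], "rotvec":[0, 0, -0.0111]}, {"pos":[0, -0.001, 0.04], "rotvec":[0, 0, -0.0111]}, {"pos":[0, -0.001, 0.054], "rotvec":[0, 0, -0.0111]}, {"pos":[0, -0.001, 0.062], "rotvec":[0, 0, -0.0111]}, {"pos":[0, -0.001, 0.062], "rotvec":[0, 0, -0.0111]}, {"pos":[0, -0.001, 0.062], "rotvec":[0, 0, -0.0111]}, {"pos":[0, -0.001, 0.062], "rotvec":[0, 0, -0.0111]}]'

```text
time: 7.0
tcp_pos: [0.6121, 0.1554, 0.0839]
tcp_rot: [[-0.999, -0.034, 0.0], [-0.034, 0.999, 0.0], [-0.0, 0.0, -1.0]]
wrist_force: [0.3, 0.1, 0.7]
opening: 0.0329
grip_force: 4.8
```

Run:
```python
from h import *
c=get_calibration("wrist");np.savez("pics/w5.npz",**c)
delta((.6115,.155,.0842),92)
w=grab_frame("wrist")[:,:,::-1];s=grab_frame("side")[:,:,::-1]
cv2.imwrite("pics/w5.png",w);cv2.imwrite("pics/s5.png",s)
r=lambda i,x,y,w,h,f:cv2.resize(i[y:y+h,x:x+w],None,fx=f,fy=f,interpolation=cv2.INTER_CUBIC)
o=np.zeros((600,800,3),np.uint8);o[:,:480]=r(w,220,190,120,150,4);o[:,480:]=r(s,180,230,64,120,5)
cv2.imwrite("pics/v5.png",o)
```

```text
t 7.0 tcp [0.6121 0.1554 0.0839] open 0.0329 delta [ 0.0006 -0.0004 -0.0003] rot [ 0.    0.02 -0.04]
```

View pics/v5.png

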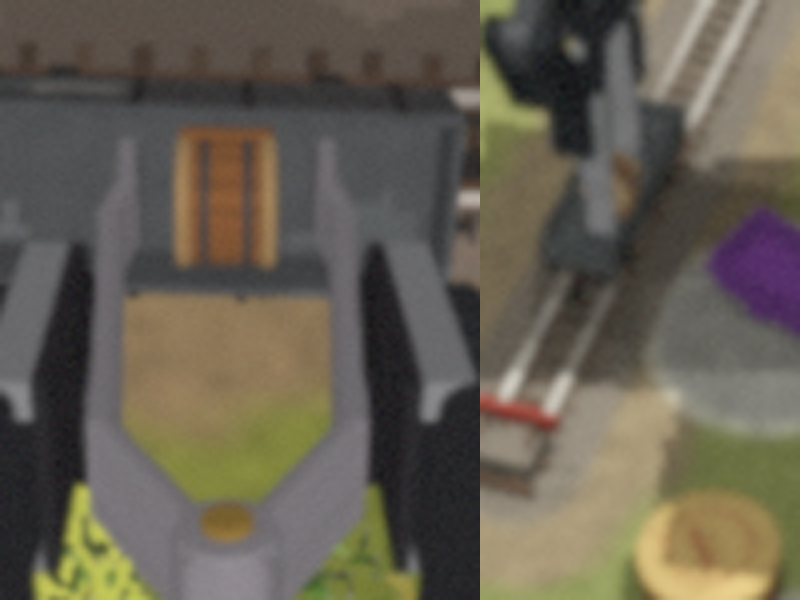

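The drum sits squarely between the jaws: the jaws' inner faces are at crop x 134 and 320, the drum is at 175–277, and there is no contact force. I'll squeeze now.

Request:
advance --increments '[{}, {}, {}, {}, {}, {}, {}, {}]' --jaw 0.02 --clamp_n 30

```text
time: 7.9
tcp_pos: [0.6122, 0.1554, 0.084]
tcp_rot: [[-0.999, -0.034, 0.001], [-0.034, 0.999, 0.0], [-0.001, -0.0, -1.0]]
wrist_force: [-0.2, -0.6, 2.6]
opening: 0.0267
grip_force: 33.8
```

Request:
advance --increments '[{"pos":[0, 0, -0.006]}, {"pos":[0, 0, -0.02]}, {"pos":[0, 0, -0.04]}, {"pos":[0, 0, -0.06]}, {"pos":[0, 0, -0.06]}]'

```text
time: 8.4
tcp_pos: [0.6135, 0.1557, 0.1161]
tcp_rot: [[-0.999, -0.034, 0.004], [-0.034, 0.999, 0.001], [-0.004, 0.001, -1.0]]
wrist_force: [0.8, 0.3, -0.5]
opening: 0.0269
grip_force: 33.5
```

The opening of 26.7 mm corresponds to jaws 14 mm apart, so the drum is held. I'll lift the rest slowly.

Scaled: -0.065 m is -0.13, -0.055 m is -0.11.

Request:
advance --increments '[{"pos":[0, 0, -0.02]}, {"pos":[0, 0, -0.05]}, {"pos":[0, 0, -0.08]}, {"pos":[0, 0, -0.11]}, {"pos":[0, 0, -0.13]}, {"pos":[0, 0, -0.13]}, {"pos":[0, 0, -0.13]}, {"pos":[0, 0, -0.13]}, {"pos":[0, 0, -0.13]}, {"pos":[0, 0, -0.13]}]'

```text
time: 9.4
tcp_pos: [0.6116, 0.1553, 0.1781]
tcp_rot: [[-0.999, -0.034, -0.001], [-0.034, 0.999, -0.0], [0.001, -0.0, -1.0]]
wrist_force: [0.6, 0.6, -0.4]
opening: 0.0265
grip_force: 33.5
```

Run:
```python
from h import *
c=get_calibration("wrist");np.savez("pics/w6.npz",**c)
delta((.6115,.1554,.179),92)
w=grab_frame("wrist")[:,:,::-1];s=grab_frame("side")[:,:,::-1]
cv2.imwrite("pics/w6.png",w);cv2.imwrite("pics/s6.png",s)
r=lambda i,x,y,w,h,f:cv2.resize(i[y:y+h,x:x+w],None,fx=f,fy=f,interpolation=cv2.INTER_CUBIC)
o=np.zeros((600,800,3),np.uint8);o[:,:480]=r(w,200,150,160,200,3);o[:,480:]=r(s,170,180,80,150,4)
cv2.imwrite("pics/v6.png",o)
```

```text
t 9.4 tcp [0.6116 0.1553 0.1781] open 0.0265 delta [ 0.0001  0.0001 -0.0009] rot [-0.02 -0.06 -0.03]
```

View pics/v6.png

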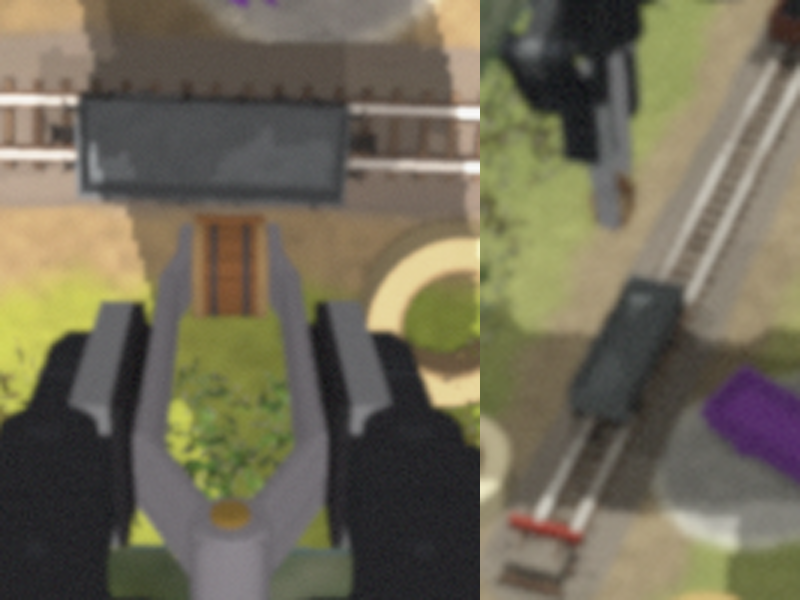

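The drum hangs clamped between the jaws at crop (195–267, 215–315), and the wagon stands empty on the rails where it was. I'll check height and creep over half a second, then hand in.

Request:
advance --increments '[{}, {}, {}, {}, {}]'

```text
time: 10.0
tcp_pos: [0.612, 0.1554, 0.1789]
tcp_rot: [[-0.999, -0.034, 0.0], [-0.034, 0.999, -0.0], [-0.0, -0.0, -1.0]]
wrist_force: [0.3, -0.3, -1.0]
opening: 0.0268
grip_force: 33.5
```

Run:
```python
from h import *
cc=get_calibration("wrist");cv2.imwrite("pics/w7.png",grab_frame("wrist")[:,:,::-1])
for n in("w6","w7"):
    h=cv2.cvtColor(cv2.imread(f"pics/{n}.png"),cv2.COLOR_BGR2HSV);m=cv2.inRange(h,(3,90,70),(22,255,255));m[:216]=0;m[258:]=0;m[:,:260]=0;m[:,294:]=0
    k=max(cv2.findContours(m,0,2)[0],key=cv2.contourArea);print(cv2.boundingRect(k),cv2.contourArea(k))
x,y,w,hh=cv2.boundingRect(k)
e=[plane("wrist",(x-.5,y+hh/2),.130,cc),plane("wrist",(x+w-.5,y+hh/2),.130,cc)];print("length at z=.130",e[1]-e[0],(e[0]+e[1])/2)
v=[plane("wrist",(x+w/2,q),.1226,cc)[0] for q in(y-.5,y+hh-.5)];print("dia x at axis z",v)
print("side drum x at plane, px", plane("side",(170+(626-480)/4,180+200/4),.1226), proj("side",(.6115,.1553,.1226)))
```

```text
(264, 221, 29, 35) 717.0
(263, 220, 31, 36) 721.5
length at z=.130 [-0.00060562  0.01771158  0.        ] [0.60882848 0.15624477 0.13      ]
dia x at axis z [np.float64(0.600061282423208), np.float64(0.623020063290384)]
side drum x at plane, px [0.60735323 0.15141249 0.1226    ] (np.float64(203.4727978180553), np.float64(230.97500994490474))
```

```bash
python3 -c "
from rig import *
print(finish_job())"
```

```text
the job is handed in; nothing more can be done
None
```

I handed the job in at 10 s, with the tongs holding the drum above the grey wagon, its underside about 8 cm over the wagon's top edge (worked out from how far the arm lifted). The drum looked upright in the last wrist picture, and the wagon was still on its rails where it had been.

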